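# Put the spatula away and present the herb slide to the label camera

## Task

First lift the spatula off the herb slide and lay it flat, lengthwise (either way round), in the middle of the tray's wide green-floored compartment. Then pick up the slide that has the frosted, corner-notched end, touching only its clear glass with the fingers, and present it to the label camera behind the arm: about 15 cm above the middle of the dark red mat, label side up, the frosted end pointing towards the mat's white bar and tipped up by about 30 degrees. Finish while still holding it there, motionless, and leave the clear plate, the brush, the jar and the bowl where they are.

Things in the scene. Friction and masses are not known exactly. Their poses are not given: they have to be found in the camera images.
- slide_center (a point): Centre (4 mm above the underside) of the herb slide: rigid sealed glass mount 100 mm long (x) x 32 mm wide (y) x 8 mm thick (z), 60 g, lying flat on the counter (z = 0), label side up. x points to the frosted end, z out of the label side. Grip it across its 32 mm width on the clear part, for example 12 mm from the centre towards the clear end.
- slide_frost (a point): Middle of the short edge of the slide's frosted end, half-way up its thickness, 50 mm from the slide's centre. Axes as the slide's.
- slide_tail (a point): Middle of the short edge of the slide's clear end, half-way up, 50 mm from the centre the other way. Axes as the slide's.
- slide: The same slide; origin mid underside, axes as above. Clear greenish glass with a round brown herb sample near the middle from x = -50 to +22 mm; opaque white frosted end with a yellow label patch on its upper face from +22 to +50 mm. A 9 x 9 mm notch is cut from the corner at +x, +y.
- spatula_center (a point): Balance point of the spatula, 5 mm above its flat underside; x points to the blade, z up. Wooden handle 14 mm wide x 10 mm high from x = -75 to +15 mm, then a 3 mm thick metal blade, 14 mm wide, with a round 24 mm tip, to +75 mm; 40 g. It starts lying flat across the slide, its underside 8 mm above the counter. Grip the handle at this point, across its 14 mm width.
- spatula: The spatula itself; origin 5 mm below the point above, axes the same.
- tray_slot (a point): Centre of the green floor of the tray's wide compartment, 4 mm above the counter; x runs along the compartment, z up. Inside 190 mm long (x) x 80 mm wide (y); walls 5 mm thick, their tops 8 mm above this floor. The wooden tray (200 x 145 mm) is fixed to the counter. The narrow compartment with the brush lies on the +y side.
- mat: Dark red reading mat, 160 mm (x) x 140 mm (y) x 2 mm, fixed to the counter; origin at the middle of its underside (z = 0). Its x axis points to the edge with the white bar (away from the robot), z up.
- blank_center (a point): Bystander: centre of a plain clear glass plate of the same size as the slide (100 x 32 x 8 mm), with no frosted end and no notch, lying flat on the counter, x along it. Not to be used.
- brush: Bystander: brush with a red handle, 150 mm long, lying in the tray's narrow compartment; origin on its underside 75 mm from each end, x along it to the bristles.
- jar: Bystander: closed amber jar, 60 mm wide, 90 mm high; origin at the middle of its underside.
- bowl: Bystander: white bowl, 80 mm wide, 50 mm high; origin at the middle of its underside.
Mind the look-alikes: they are no part of the job. What is shaped like the spatula but pink or purple is not meant.

How it is judged:
On the way:
1. the spatula lies flat, lengthwise and released in the wide compartment, the slide still on the counter (x of spatula_center in the frame of tray_slot between -0.025 and 0.025 m and y of spatula_center in the frame of tray_slot between -0.035 and 0.035 m and z of spatula_center in the frame of tray_slot between 0.003 and 0.008 m and angle between the x axis of spatula_center and the x axis of tray_slot, either way round below 0.4 rad and angle between spatula_center's own z axis and vertical below 0.04 rad and contact force between the fingers and spatula below 0.05 N and height (world z) of slide_center below 0.02 m), for 0.2 s.
At the end, for the whole second after the job is handed in: Spatula flat, lengthwise (0.4 rad), released, within 25 x 35 mm of the compartment's centre; slide gripped, still, 80-280 mm up, centred over the mat (4-5 cm), frosted end towards the bar (0.5 rad) and raised 17-47 deg, label up, roll under 17 deg; bystanders within 30 mm of their start (x of spatula_center in the frame of tray_slot between -0.025 and 0.025 m and y of spatula_center in the frame of tray_slot between -0.035 and 0.035 m and z of spatula_center in the frame of tray_slot between 0.003 and 0.008 m and angle between the x axis of spatula_center and the x axis of tray_slot, either way round below 0.4 rad and angle between spatula_center's own z axis and vertical below 0.04 rad and contact force between the fingers and spatula below 0.05 N and angle between slide_center's own x axis and vertical between 0.75 and 1.27 rad and angle between slide_center's own z axis and vertical below 0.85 rad and angle between slide_center's own y axis and vertical between 1.27 and 1.87 rad and y of slide_center in the frame of mat between -0.05 and 0.05 m and x of slide_frost in the frame of mat above 0 m and x of slide_tail in the frame of mat below 0 m and angle between the y axis of slide_center and the y axis of mat, either way round below 0.5 rad and height (world z) of slide_center between 0.08 and 0.28 m and linear speed of slide below 0.02 m/s and contact force between the fingers and slide above 1 N and contact force between slide and mat below 0.05 N and distance of each of blank_center, brush, jar, bowl from where it was at the start of the episode below 0.03 m); the arm keeps its last pose, push and grip.
It fails at once if a finger pressed on the frosted end (contact force between the fingers and slide_c1 above 1 N or contact force between the fingers and slide_c2 above 1 N).
It fails at once if a bystander (clear plate, brush, jar or bowl) was moved more than 30 mm (distance of any of blank_center, brush, jar, bowl from where it was at the start of the episode above 0.03 m).
It also fails if it takes over 54 s, if anything falls off the work surface, if the arm or the gripper's body presses on something with over 40 N, if the wrist force passes 120 N, or if a joint passes its speed limit or range.

## Robot

A 7-joint arm with a two-finger parallel gripper is mounted at the origin on the work surface. World frame = base frame: x ahead of the robot, y to its left, z up, the work surface at z = 0. Lengths are in m, angles in rad, forces in N, time in s.
With the tool pointing down it reaches from about 0.4 to 0.85 m from the base axis. Payload 4.4 kg.
Tool frame: the origin (TCP) lies at the very end of the fingers, on their centre line; the grasp point (between the pads) lies 19 mm behind it (env.grip_depth is the distance from the TCP to the grasp point, in m); z points along the fingers, y is the direction in which the jaws open and shut (so a half turn about z gives the same grasp; the last joint's range is limited). The gripper opens to 94 mm and grips with 3 to 60 N. Pads are 16 mm wide; open, the fingers measure 119 mm over their backs; the gripper's body (75 mm by 177 mm) begins 78 mm behind the grasp point.
Start: joints at [1.117, 0.628, 0.038, 1.517, -0.027, 0.996, -0.02], TCP at [0.246, -0.602, 0.205] pointing down, gripper open.
Joint ranges: [-3.06, 3.06], [-0.37, 2.12], [-1.25, 1.32], [0.18, 2.47], [-1.1, 4.24], [0.23, 1.98], [-2.94, 2.94]. Speed limits (rad/s): [2.57, 2.57, 3.14, 3.14, 3.14, 3.14, 3.14].

## Interface

Orientations are given as [roll, pitch, yaw] about the fixed x, y, z axes, in that order (R = Rz(yaw) Ry(pitch) Rx(roll)).
In Python, from bench import env, get_image gives the robot as it stands. Calls block until the motion is done:
- env.move_to(position, orientation): joint-space move of the TCP to a pose.
- env.move_l(position, attitude=None, max_speed=0.15): straight line of the TCP; attitude=None keeps the orientation; max_speed is the mean speed in m/s.
- env.movej(angles): joint-space move.
- env.release() and env.close(): open the fingers fully, or close them until they stop; the grip force is fixed at half the most.
- env.sleep(seconds).
- env.ik(position, orientation): joint angles nearest the present ones, or None.
- get_image(name): name is "scene" or "top"; returns a dict with "color" (420x560x3 uint8, blue, green, red), "z_map" (420x560 float32, m along the optical axis (not along the pixel's ray), 0 where there is no reading), "K" (3x3 intrinsics, pixels), "rvec" (rotation vector, rad) and "tvec" (3), from world to camera coordinates, as OpenCV has them. Camera axes: x right, y down, z forward; pixel columns grow to the right and rows downward; lengths in m; the calibration is good to about 2 mm. A picture is of the moment at which its call begins.
A pose or a line that the arm cannot do raises env.Unreachable and nothing moves.
- env.finish_job(): hands the job in, once; it reports no verdict.
Readings, each from a call of its own:
- env.current_t(): time.
- env.current_qpos(): joint angles.
- env.current_joint_vel(): joint speeds.
- env.current_tau(): joint torques, N m.
- env.current_tool_pos(): TCP position.
- env.current_tool_rot(): TCP orientation.
- env.current_ft_force(): force on the tool from outside, world axes, zero at the start.
- env.current_torque(): the same for the moment, N m.
- env.current_grip_width(): finger opening in m.
Only numpy, scipy, OpenCV 4.12 (cv2) and the standard library are available. Lean on these libraries where they do the work, as an engineer would, in place of code of your own. Each camera call takes 0.05 s, during which the arm holds its last target.

## Working session

There is one attempt and no reset: what is moved stays moved. The work goes in short steps, each a Python script; the robot and the scene stay as the last script left them, time stands still between calls to the robot, and variables do not carry over. Pictures are saved under pics/ and viewed, and the job is handed in when it is done.

```bash
mkdir -p pics; ls; python3 - <<'E'
from bench import env, get_image
import cv2, numpy as np
for n in ("scene","top"):
    d=get_image(n); cv2.imwrite(f"pics/{n}0.png",d["color"]); np.savez(f"pics/{n}0.npz",**d)
    R=cv2.Rodrigues(d["rvec"])[0]; print(n,d["K"].tolist(),(-R.T@d["tvec"].ravel()).round(3),R[2].round(3))
print(env.current_t(), env.current_tool_rot(), env.current_grip_width())
E
```

```text
pics
scene [[486.873333915172, 0.0, 274.8987100444073], [0.0, 486.873333915172, 208.12398084847075], [0.0, 0.0, 1.0]] [ 1.382 -0.088  0.818] [-0.721  0.095 -0.687]
top [[520.1112226407407, 0.0, 273.4593860126818], [0.0, 520.1112226407407, 198.8012341491354], [0.0, 0.0, 1.0]] [0.401 0.035 1.203] [ 0.155 -0.012 -0.988]
0.1 [-3.13995485e+00  4.92068226e-05  3.87842347e-01] 0.09372058423666024
```

View pics/scene0.png

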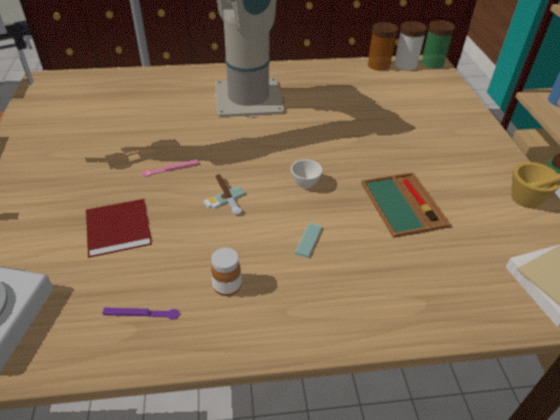

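View pics/top0.png

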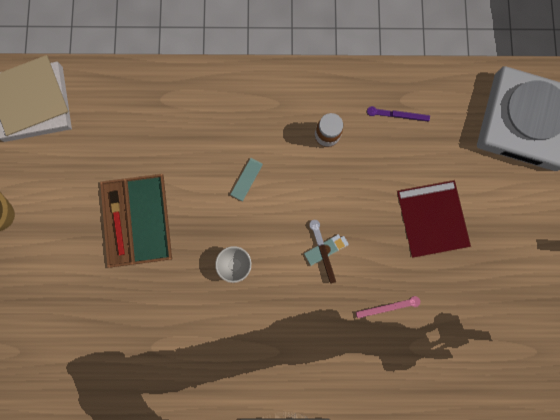

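```bash
cat > h.py <<'E'
import cv2, numpy as np
def load(n): return dict(np.load(f"pics/{n}.npz"))
def ray(d,px,z):
    "pixels (N,2) -> world points on plane z"
    R=cv2.Rodrigues(d["rvec"])[0]; c=-R.T@d["tvec"].ravel()
    px=np.atleast_2d(np.asarray(px,float))
    v=(np.linalg.inv(d["K"])@np.c_[px,np.ones(len(px))].T).T@R
    return c+v*((z-c[2])/v[:,2])[:,None]
def proj(d,P): return cv2.projectPoints(np.atleast_2d(np.asarray(P,float)),d["rvec"],d["tvec"],d["K"],None)[0][:,0]
def crop(d,u0,v0,u1,v1,s,name): cv2.imwrite(name,cv2.resize(d["color"][v0:v1,u0:u1],None,fx=s,fy=s,interpolation=cv2.INTER_CUBIC))
E
python3 - <<'E'
from h import *
t=load("top0");s=load("scene0")
for d in (t,s): print(proj(d,[[0.246,-.602,.205],[0,0,0],[.3,0,0],[0.3,0.3,0]]).round())
crop(t,290,205,370,295,6,"pics/ct.png"); crop(s,190,165,260,225,8,"pics/cs.png"); crop(t,90,140,290,290,4,"pics/ctray.png")
E
```

```text
[[609. 365.]
 [283. 468.]
 [283. 326.]
 [149. 325.]]
[[  8.  87.]
 [248.  97.]
 [256. 154.]
 [362. 147.]]
```

View pics/ct.png

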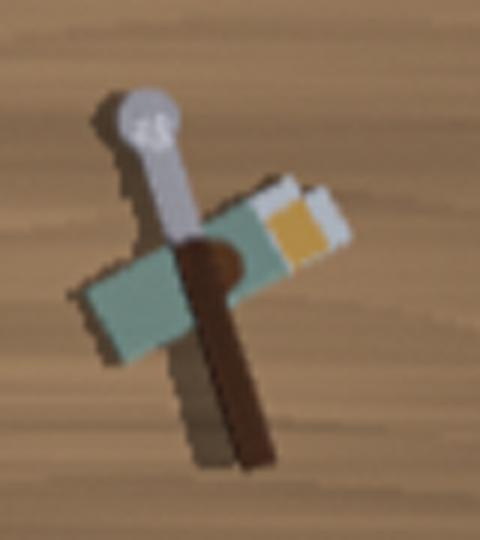

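View pics/cs.png

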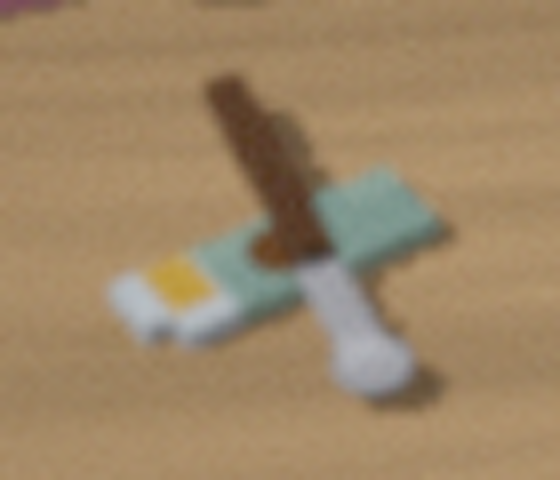

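View pics/ctray.png

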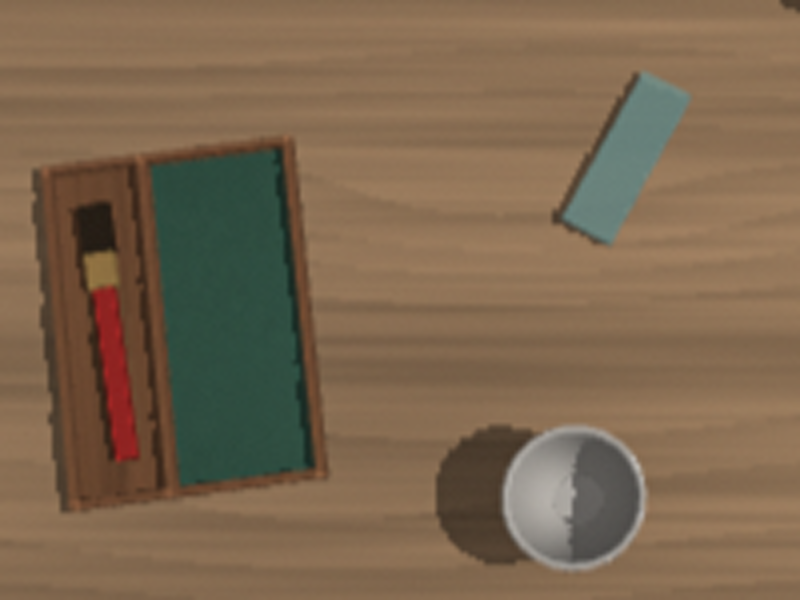

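```bash
cat > meas.py <<'E'
from h import *
def big(m):
    n,l,st,c=cv2.connectedComponentsWithStats(m.astype(np.uint8)); k=1+np.argmax(st[1:,4]); return l==k
def box(d,m,z):
    "min-area rect in world plane; centre, long dir angle, sizes"
    v,u=np.nonzero(m); w=ray(d,np.c_[u,v],z)[:,:2].astype(np.float32)
    (c,s,a)=cv2.minAreaRect(w*1000); a=np.radians(a)
    if s[0]<s[1]: a+=np.pi/2; s=s[::-1]
    return np.array(c)/1000,(a+np.pi/2)%np.pi-np.pi/2,np.array(s)/1000
def roi(m,u0,v0,u1,v1):
    o=np.zeros_like(m); o[v0:v1,u0:u1]=m[v0:v1,u0:u1]; return o
E
python3 - <<'E'
from meas import *
for nm,R in (("top0",dict(sp=(295,210,365,290),mat=(390,170,480,265),tray=(90,165,180,275))),("scene0",dict(sp=(195,165,255,225),mat=(75,190,160,262),tray=(355,165,455,240)))):
    d=load(nm); h=cv2.cvtColor(d["color"],cv2.COLOR_BGR2HSV).astype(int); H,S,V=h[...,0],h[...,1],h[...,2]
    print(nm)
    g=big(roi((H>65)&(H<95)&(S>90),*R["tray"])); print(" green",g.sum(),box(d,g,.004))
    red=big(roi(((H<6)|(H>172))&(S>150)&(V<140),*R["mat"])); print(" red",red.sum(),box(d,red,.002))
    wb=big(roi((S<60)&(V>130),*R["mat"])); print(" bar",wb.sum(),box(d,wb,.002))
    u0,v0,u1,v1=R["sp"]
    print("centre HSV sample")
    for k,m,z in (("teal",(H>70)&(H<100)&(S>30)&(V>90),.008),("yellow",(H>15)&(H<30)&(S>120)&(V>150),.008),("white",(S<45)&(V>150),.008),("handle",(H<14)&(S>100)&(V<(85 if nm=="top0" else 110)),.018)):
        m=roi(m,u0,v0,u1,v1); 
        n,l,st,c=cv2.connectedComponentsWithStats(m.astype(np.uint8))
        for i in range(1,n):
            if st[i,4]>12: b=box(d,l==i,z); print("  ",k,st[i,4],c[i].round(1),"cent",ray(d,c[i],z)[0].round(4),"box",b[0].round(4),round(b[1],3),b[2].round(4))
E
```

```text
top0
 green 2502 (array([0.54140613, 0.31296512]), np.float64(0.13513789007021892), array([0.18350299, 0.07331565]))
 red 3489 (array([ 0.5443717, -0.3510105]), np.float64(0.18686409341579968), array([0.15623439, 0.13881374]))
 bar 302 (array([ 0.61227631, -0.33902954]), np.float64(-1.3831385614399831), array([0.12849983, 0.01319704]))
centre HSV sample
   teal 93 [331.  245.8] cent [ 0.4793 -0.1109  0.008 ] box [ 0.4776 -0.1075] 0.497 [0.0303 0.0249]
   teal 193 [313.4 255.2] cent [ 0.4578 -0.0702  0.008 ] box [ 0.4579 -0.0708] -1.108 [0.035  0.0305]
   yellow 53 [339.2 243.6] cent [ 0.4844 -0.1299  0.008 ] box [ 0.484  -0.1301] 0.529 [0.0196 0.0143]
   white 131 [316.4 230.6] cent [ 0.5143 -0.0777  0.008 ] box [ 0.5106 -0.0764] 0.207 [0.0543 0.0191]
   white 33 [335.5 237.7] cent [ 0.498  -0.1215  0.008 ] box [ 0.498  -0.1219] -1.032 [0.0184 0.009 ]
   white 44 [344.4 241. ] cent [ 0.4906 -0.1419  0.008 ] box [ 0.491  -0.1419] 0.529 [0.0226 0.01  ]
   handle 254 [327.  262.8] cent [ 0.4404 -0.1     0.018 ] box [ 0.439  -0.1026] 0.235 [0.0858 0.0211]
scene0
 green 1309 (array([0.541
[... 337 characters left out ...]
5 [236.1 192. ] cent [ 0.4642 -0.0659  0.008 ] box [ 0.463  -0.0663] 0.372 [0.032  0.0307]
   teal 39 [220.4 199.5] cent [ 0.4882 -0.1058  0.008 ] box [ 0.4872 -0.1078] 0.79 [0.0302 0.0157]
   yellow 26 [211.6 199.7] cent [ 0.4867 -0.1274  0.008 ] box [ 0.4861 -0.1276] 0.381 [0.0202 0.0108]
   white 44 [235.3 189.7] cent [ 0.4555 -0.0674  0.008 ] box [ 0.4572 -0.0694] -0.322 [0.0353 0.0176]
   white 106 [212.9 201.2] cent [ 0.4928 -0.1244  0.008 ] box [ 0.4914 -0.1222] -1.128 [0.0492 0.034 ]
   white 100 [233.5 206.2] cent [ 0.5157 -0.0752  0.008 ] box [ 0.5133 -0.0778] 0.391 [0.0533 0.0221]
   handle 94 [223.3 186.1] cent [ 0.4504 -0.0967  0.018 ] box [ 0.4475 -0.0971] 0.176 [0.0887 0.0175]
```

```bash
python3 - <<'E'
from meas import *
d=load("top0"); h=cv2.cvtColor(d["color"],cv2.COLOR_BGR2HSV).astype(int); H,S,V=h[...,0],h[...,1],h[...,2]
reg=(295,210,365,290)
teal=(H>70)&(H<100)&(S>30)&(V>90); yel=(H>15)&(H<30)&(S>120)&(V>150); wh=(S<60)&(V>140)
m=roi(teal|yel|wh,*reg); n,l,st,c=cv2.connectedComponentsWithStats(m.astype(np.uint8))
blade=np.zeros_like(m); slide=np.zeros_like(m)
lim=np.arange(420)[:,None]*np.ones(560)
for i in range(1,n): print(st[i],c[i].round(1))
U,Vv=np.meshgrid(np.arange(560),np.arange(420))
bl=m&(U<324.5)&(Vv<246)&wh; sl=m&~bl
# drop teal-ish stray pixels of blade: above slide's upper long edge
w=ray(d,np.c_[U.ravel(),Vv.ravel()],.008)
print("slide box",box(d,big(cv2.morphologyEx(sl.astype(np.uint8),cv2.MORPH_CLOSE,np.ones((9,9)))>0),.008))
a=np.radians(-62)
def stats(name,mask,z):
    v,u=np.nonzero(mask); P=ray(d,np.c_[u,v],z)[:,:2]; r=cv2.fitLine(P.astype(np.float32),cv2.DIST_L2,0,0,0).ravel(); ang=np.arctan2(r[1],r[0]); t=(P-r[2:])@r[:2]; print(name,len(u),"ang",ang.round(4),"c",r[2:].round(4),"ends",(r[2:]+t.min()*r[:2]).round(4),(r[2:]+t.max()*r[:2]).round(4)); return
stats("blade",bl,.011); 
hd=roi((H<14)&(S>100)&(V<85),*reg); hd=big(hd)
# restrict handle to part off the herb patch
stats("handle",hd,.018); stats("handle-low",hd&(Vv>256),.018)
vis=cv2.resize(d["color"][210:290,295:365],None,fx=8,fy=8,interpolation=cv2.INTER_NEAREST)
for mk,col in ((bl,(255,0,0)),(sl,(0,255,0)),(hd,(0,0,255))):
    mm=cv2.resize(mk[210:290,295:365].astype(np.uint8),None,fx=8,fy=8,interpolation=cv2.INTER_NEAREST)
    cs,_=cv2.findContours(mm,cv2.RETR_LIST,cv2.CHAIN_APPROX_NONE); cv2.drawContours(vis,cs,-1,col,1)
cv2.imwrite("pics/seg.png",vis)
E
```

```text
[310 220  39  36 401] [328.2 238. ]
[305 246  17  19 193] [313.4 255.2]
slide box (array([ 0.47386649, -0.09994297]), np.float64(-1.0673994922776116), array([0.10073994, 0.03299545]))
blade 165 ang 0.2915 c [ 0.5142 -0.0777] ends [ 0.4839 -0.0868] [ 0.5393 -0.0702]
handle 254 ang 0.2323 c [ 0.4405 -0.1   ] ends [ 0.3968 -0.1104] [ 0.4803 -0.0906]
handle-low 164 ang 0.3022 c [ 0.425  -0.1033] ends [ 0.3971 -0.112 ] [ 0.4543 -0.0941]
```

View pics/seg.png

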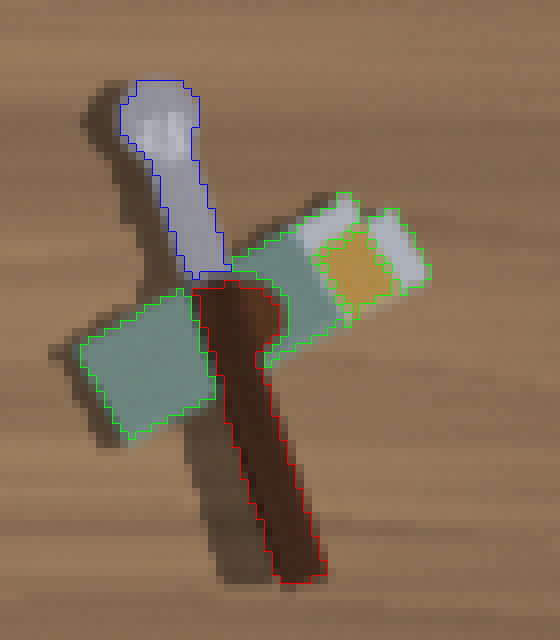

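Slide candidates in the top view are the notched, frosted, yellow-labelled one at (327,250) and the plain plate at (246,180). The first fits, and the crop confirms its notch and label. Of the three spatulas, brown and metal at (322,250), pink at (388,308) and purple at (398,115), only the brown one lies across the slide. Next I grip the spatula.

```bash
python3 - <<'E'
from bench import env, get_image
from h import *
pi=np.pi
p=np.array([.468,-.091]); y=.295
env.move_to([*p,.10],[pi,0,y]); print(env.current_t())
env.move_l([*p,.0115],max_speed=.1); print(env.current_t(),env.current_tool_pos(),env.current_ft_force())
env.close(); print(env.current_t(),env.current_grip_width(),env.current_tool_pos())
env.move_l([*p,.03],max_speed=.08)
d=get_image("scene"); crop(d,170,80,310,230,4,"pics/g1.png"); print(env.current_t(),env.current_grip_width())
E
```

```text
2.1417
3.175 [ 0.46837731 -0.09110435  0.01188558] [-0.24118587 -0.3536198   0.29327294]
4.3833 0.013626959225929663 [ 0.46794038 -0.09093781  0.01147699]
4.8167 0.013480291433472189
```

View pics/g1.png

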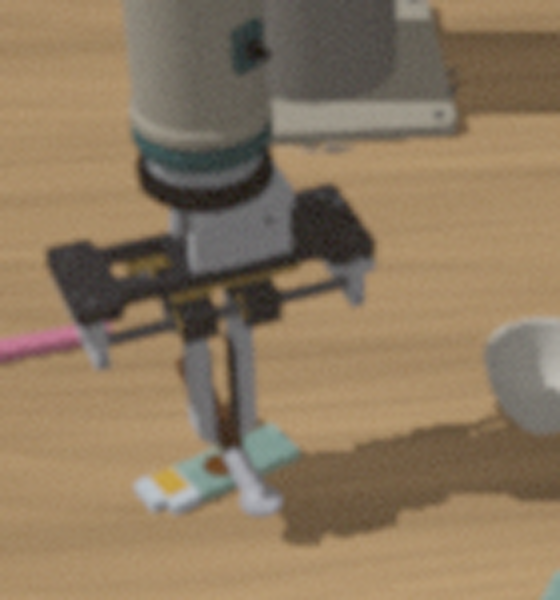

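The spatula is held level: blade at about (260,495) in the crop, handle end behind the left finger at (185,365). The slide stayed down. Now to the tray, releasing just above the wall tops because the open fingers are wider than the compartment.

```bash
python3 - <<'E'
from bench import env, get_image
from h import *
pi=np.pi
env.move_l([.468,-.091,.12],max_speed=.15)
yaw=.136; c=np.array([.5415,.3145])+(-.008)*np.array([-np.sin(yaw),np.cos(yaw)])
env.move_to([*c,.08],[pi,0,yaw]); print(env.current_t())
env.move_l([*c,.0137],max_speed=.06); print(env.current_t(),env.current_tool_pos(),env.current_grip_width())
env.release(); print(env.current_t(),env.current_tool_pos(),env.current_ft_force())
env.move_l([*c,.12],max_speed=.15)
env.move_to([.474,-.100,.15],[pi,0,-1.067]) if env.ik([.474,-.1,.15],[pi,0,-1.067]) is not None else print("noik")
print(env.current_t(),env.current_qpos())
for n in ("top","scene"):
    d=get_image(n); np.savez(f"pics/{n}1.npz",**d); cv2.imwrite(f"pics/{n}1.png",d["color"])
E
```

```text
7.075
8.3333 [0.54294756 0.30676557 0.01413864] 0.013829233031197943
9.6167 [0.54260774 0.30657471 0.01371227] [ 0.67716496 -0.54751075  0.65465701]
12.0 [-0.14498799  0.51043235  0.42148922  2.03556033 -0.33300502  0.66077414
 -2.14023612]
```

View pics/top1.png

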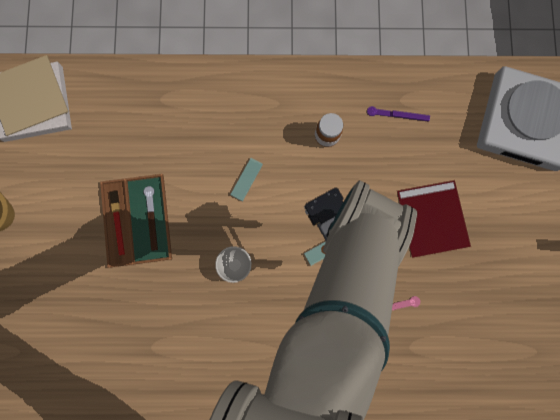

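View pics/scene1.png

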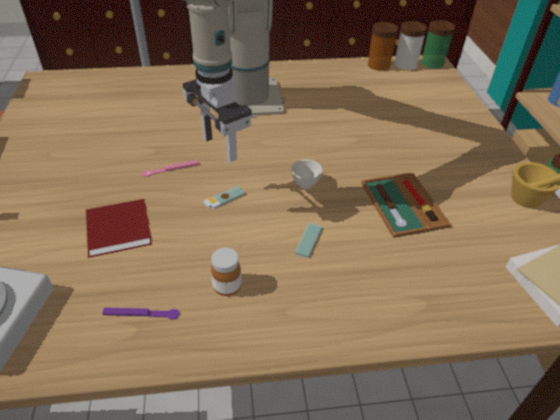

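```bash
python3 - <<'E'
from meas import *
t=load("top1"); s=load("scene1")
a=cv2.resize(s["color"][160:225,190:260],None,fx=5.5,fy=5.5,interpolation=cv2.INTER_CUBIC)
b=cv2.resize(s["color"][170:240,360:455],None,fx=4,fy=4,interpolation=cv2.INTER_CUBIC)
c=cv2.resize(t["color"][170:275,95:180],None,fx=4,fy=4,interpolation=cv2.INTER_CUBIC)
H=max(x.shape[0] for x in (c,)); H=420
out=np.zeros((600,800,3),np.uint8)
out[:a.shape[0],:a.shape[1]]=a; out[:c.shape[0],400:400+c.shape[1]]=c
bb=cv2.resize(b,None,fx=.6,fy=.6); out[400:400+bb.shape[0],:bb.shape[1]]=bb
cv2.imwrite("pics/chk1.png",out)
# spatula in tray, top view
h=cv2.cvtColor(t["color"],cv2.COLOR_BGR2HSV).astype(int); H,S,V=h[...,0],h[...,1],h[...,2]
m=roi(~((H>60)&(H<95)&(S>70)),140,185,160,258)
v,u=np.nonzero(big(m)); P=ray(t,np.c_[u,v],.010)[:,:2]; r=cv2.fitLine(P.astype(np.float32),2,0,0,0).ravel(); q=(P-r[2:])@r[:2]
e=[r[2:]+k*r[:2] for k in (q.min(),q.max())]; print(e,q.ptp() if hasattr(q,'ptp') else np.ptp(q),np.arctan2(r[1],r[0]))
cen=(e[0]+e[1])/2; y=.136; R=np.array([[np.cos(y),np.sin(y)],[-np.sin(y),np.cos(y)]]); print("in slot",R@(cen-[.5415,.3145]))
# slide in scene view
h=cv2.cvtColor(s["color"],cv2.COLOR_BGR2HSV).astype(int); H,S,V=h[...,0],h[...,1],h[...,2]
m=roi(((H>70)&(H<100)&(S>30)&(V>90))|((H>15)&(H<30)&(S>120)&(V>150))|((S<45)&(V>150)),195,180,255,215)
m=cv2.morphologyEx(m.astype(np.uint8),cv2.MORPH_CLOSE,np.ones((7,7)))>0
print(box(s,big(m),.008), m.sum())
E
```

```text
[array([0.46793316, 0.29328572]), array([0.61690572, 0.31343032])] 0.1503284026503916 0.13440832
in slot [-0.00059969 -0.01116375]
(array([ 0.47902029, -0.09839874]), np.float64(-1.08221738716184), array([0.10340029, 0.0357514 ])) 383
```

View pics/chk1.png

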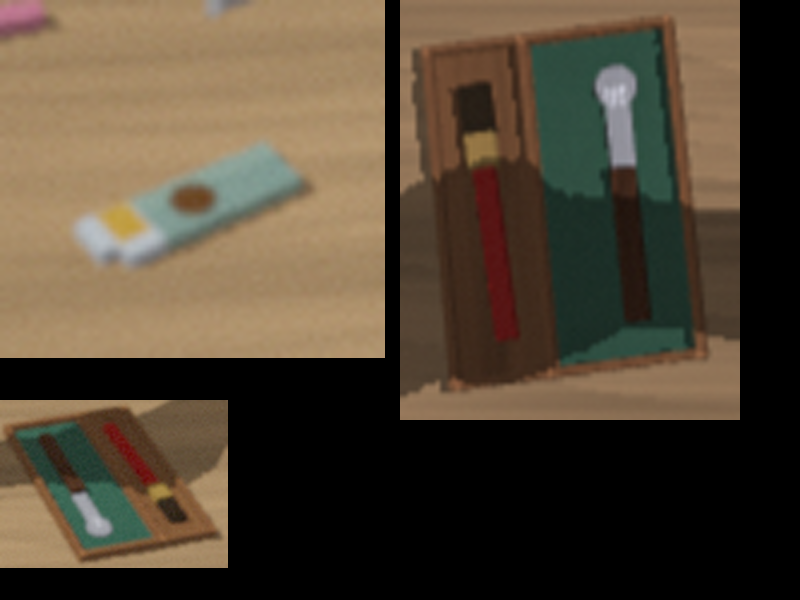

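The spatula lies flat: 150 mm visible length, about (-1, -11) mm from the slot centre, yaw error under 0.01 rad. The slide hasn't moved. Next I grip it 12 mm towards its clear end.

```bash
python3 - <<'E'
from bench import env, get_image
from h import *
from scipy.spatial.transform import Rotation as Ro
pi=np.pi
fo=[pi,-pi/6,.187]; R=Ro.from_euler("xyz",fo).as_matrix()
ft=np.array([.544,-.351,.152])-R@[.012,0,-.002]
print("final tcp",ft,"ik",env.ik(ft,fo))
ys=-1.07; g=np.array([.474,-.100])-.012*np.array([np.cos(ys),np.sin(ys)])
env.move_to([*g,.08],[pi,0,ys])
env.move_l([*g,.0025],max_speed=.08); print(env.current_t(),env.current_tool_pos(),env.current_ft_force())
env.close(); print(env.current_t(),env.current_grip_width())
env.move_l([*g,.05],max_speed=.08); print(env.current_grip_width(),env.current_qpos(),"ik",env.ik(ft,fo))
d=get_image("scene"); crop(d,170,80,310,230,4,"pics/g2.png")
E
```

```text
final tcp [ 0.53477144 -0.35274614  0.14426795] ik [ 0.89426831  0.61370389 -0.1657628   1.97241785 -0.94493736  0.40752897
  0.24093565]
13.6 [ 0.46858473 -0.0895678   0.00287942] [-0.39827541  1.1382504  -0.17721355]
14.5833 0.031128245441240394
0.031212419938724333 [-0.06469623  0.67021338  0.28814558  2.12863439 -0.46743463  0.40269099
 -2.04228884] ik [ 1.28353802  0.72973199 -0.78297581  1.96201984  0.29546473  0.2816895
 -0.92299379]
```

View pics/g2.png

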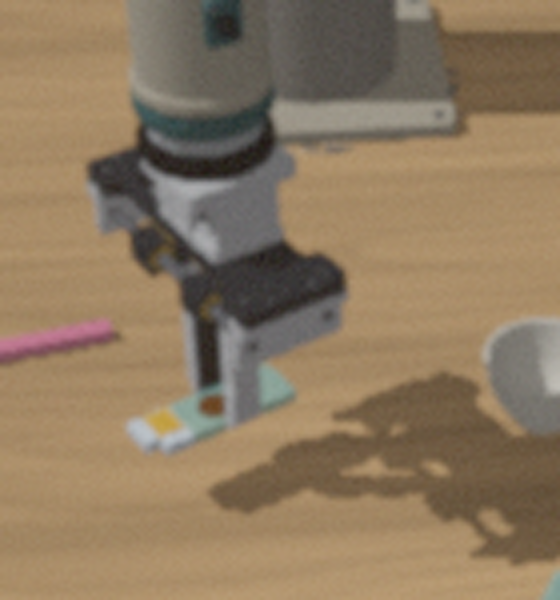

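The slide is held level, with the fingers on the clear glass at about (235,390) and the frosted end free at (155,430). Moving to the mat.

```bash
python3 - <<'E'
from bench import env, get_image
from h import *
from scipy.spatial.transform import Rotation as Ro
pi=np.pi
fo=[pi,-pi/6,.187]; R=Ro.from_euler("xyz",fo).as_matrix()
ft=np.array([.544,-.351,.152])-R@[.012,0,-.002]
p=env.current_tool_pos(); env.move_l([p[0],p[1],.17],max_speed=.15)
env.move_to(ft,fo); env.sleep(.5)
print(env.current_t(),env.current_tool_pos(),env.current_tool_rot(),env.current_grip_width(),env.current_qpos(),np.abs(env.current_joint_vel()).max())
for n in ("top","scene"):
    d=get_image(n); np.savez(f"pics/{n}2.npz",**d); cv2.imwrite(f"pics/{n}2.png",d["color"])
    print(n,proj(d,[[.544,-.351,.002],[.544,-.351,.152]]).round())
d=load("scene2"); crop(d,50,90,190,265,4,"pics/f2.png") if 0 else crop(d,50,100,200,240,4,"pics/f2.png")
E
```

```text
18.3833 [ 0.53487985 -0.3525899   0.14428863] [ 3.14154262 -0.52353109  0.18728366] 0.031416433512825255 [ 1.16165548  0.67098219 -0.57743681  1.96493    -0.25449734  0.27189208
 -0.4014885 ] 0.00274421112792192
top [[433. 219.]
 [456. 210.]]
scene [[116. 224.]
 [102. 175.]]
```

View pics/f2.png

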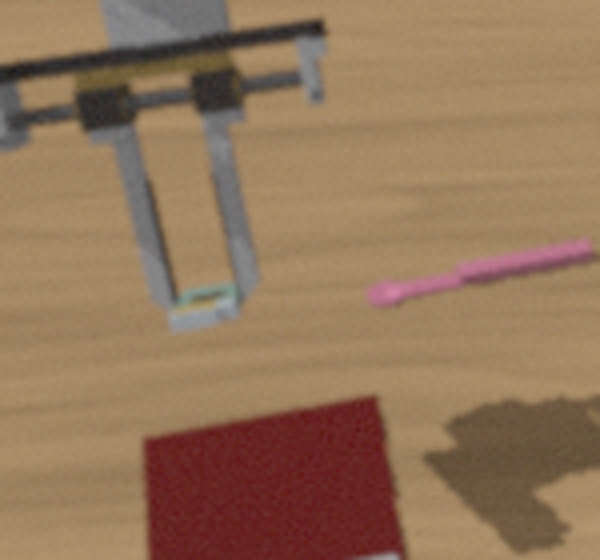

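View pics/top2.png

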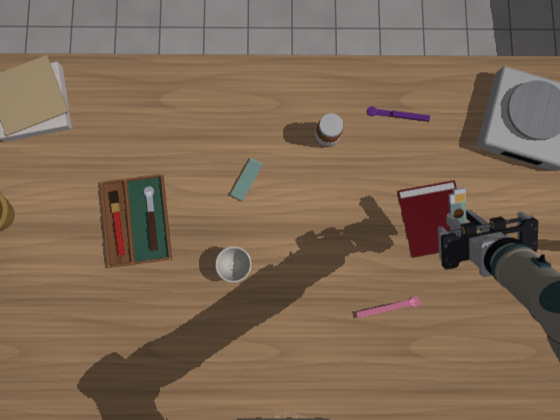

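View pics/scene2.png

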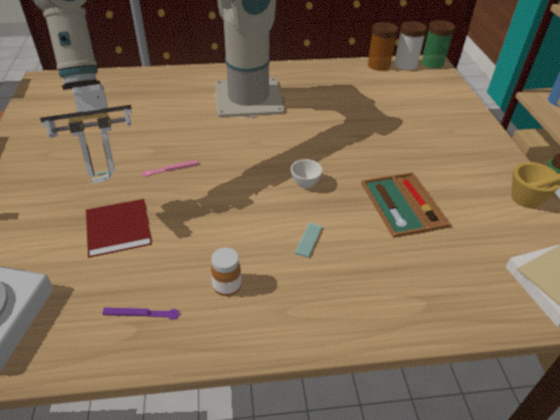

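The scene crop shows the slide end-on between the fingers, frosted edge at (101,178), seen at a low angle. The tray is unchanged. I'll check the tilt with the top view's depth before handing in.

```bash
python3 - <<'E'
from meas import *
d=load("top2"); R=cv2.Rodrigues(d["rvec"])[0]; c=-R.T@d["tvec"].ravel(); Z=d["z_map"]
y=.187; ex=np.array([np.cos(y),np.sin(y),0]); f=np.array([.544,-.351,.152])+.05*(.866*ex+[0,0,.5]); t0=np.array([.544,-.351,.152])-.05*(.866*ex+[0,0,.5])
for n in("top2","scene2"): print(n,proj(load(n),[f,t0]).round(1))
h=cv2.cvtColor(d["color"],cv2.COLOR_BGR2HSV).astype(int); H,S,V=h[...,0],h[...,1],h[...,2]
U,W=np.meshgrid(np.arange(560),np.arange(420))
P=((np.linalg.inv(d["K"])@np.c_[U.ravel(),W.ravel(),np.ones(U.size)].T).T*Z.ravel()[:,None]@R+c).reshape(420,560,3)
m=roi((P[...,2]>.1)&(P[...,2]<.2),445,185,470,225)&((H>70)&(H<100)&(S>30)|(H>12)&(H<30)&(S>110)&(V>120)|(S<45)&(V>150))
m=cv2.erode(m.astype(np.uint8),np.ones((3,3)))>0
Q=P[m]; print(m.sum(),Q.min(0).round(3),Q.max(0).round(3))
A=np.c_[Q[:,:2],np.ones(len(Q))]; s=np.linalg.lstsq(A,Q[:,2],rcond=None)[0]; n=np.array([-s[0],-s[1],1]); n/=np.linalg.norm(n); print("normal",n.round(3),"tilt deg",np.degrees(np.arccos(n[2])).round(1))
yel=m&(H>12)&(H<30)&(S>110); print("label",P[yel].mean(0).round(3) if yel.any() else None)
crop(d,430,170,500,230,9,"pics/f3.png")
E
```

```text
top2 [[455.6 187.3]
 [456.8 231.8]]
scene2 [[ 99.9 178.3]
 [103.1 171.6]]
128 [ 0.522 -0.371  0.139] [ 0.581 -0.335  0.181]
normal [-0.494 -0.11   0.862] tilt deg 30.4
label [ 0.567 -0.351  0.17 ]
```

View pics/f3.png

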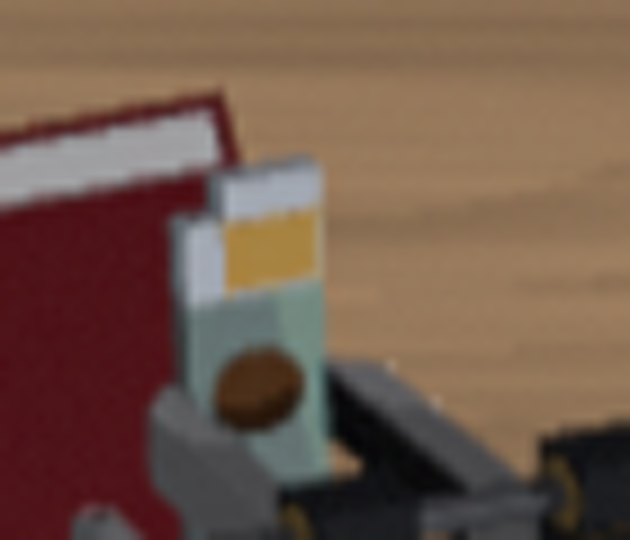

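The crop shows the label side up, the frosted end towards the bar, and the fingers only on the clear glass. The measured tilt is 30.4°, and the frosted edge is within 1–2 px of the prediction. Handing in.

```bash
python3 - <<'E'
from bench import env
print(env.current_t(),env.current_grip_width()); env.finish_job()
E
```

```text
18.4833 0.031222040221678554
the job is handed in; nothing more can be done
```

I laid the spatula in the tray and handed the job in at 18.5 s, with the arm still holding the notched slide over the mat. The hand-in gives no verdict.

- **Spatula:** I gripped it at its balance point and released it just above the tray's wall tops, because the open fingers are wider than the compartment. It dropped about 6 mm and lies flat, about (-1, -11) mm from the centre and in line with the compartment to within 0.01 rad.
- **Slide:** the fingers touch only the clear glass, 12 mm from the centre towards the clear end. The label side is up and the frosted end points to the white bar. By depth, its normal leans 30.4°. The centre is about 0.15 m up over the middle of the mat, worked out from the arm pose; the frosted edge shows within 1–2 px of that. The jaws read 31.2 mm on the 32 mm slide and the joints were nearly still (under 0.003 rad/s).
- **Bystanders:** the plate, brush, jar and bowl look unmoved in the final pictures. I compared these by eye only.

No check failed. The two cameras disagreed on the slide's starting position by about 5 mm; I put this down to its visible side face in the scene view and used the top view.

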